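# Open the label-roll dispenser for a fresh roll

## Robot

A 6-joint arm with a two-finger parallel gripper is mounted at the origin on the work surface; the furniture and walls round the work are solid. World frame = base frame: x ahead of the robot, y to its left, z up, the work surface at z = 0. Lengths are in m, angles in degrees, forces in N, time in s.
With the tool pointing down it reaches from about 0.325 to 0.775 m from the base axis. Payload 5.5 kg.
Tool frame: the origin (TCP) lies at the centre of the arm's flange, where the gripper is bolted on; the fingertips stand 182 mm ahead of it and the grasp point (between the pads) lies 163 mm ahead of it; z points along the fingers, y is the direction in which the jaws open and shut (so a half turn about z gives the same grasp; the last joint's range is limited). The gripper opens to 88 mm and grips with 3 to 60 N. Pads are 20 mm wide; open, the fingers measure 115 mm over their backs; the gripper's body (75 mm by 178 mm) begins 61 mm behind the grasp point.
Start: joints at [-72.233, 5.22, 70.514, -0, 104.267, -3.249], TCP at [0.215, -0.56, 0.405] pointing down, gripper open.
Joint ranges: [-164.24, 164.24], [-49.07, 125.15], [9.68, 141.18], [-86.29, 266.29], [3.28, 154.24], [-151.56, 151.56]. Speed limits (degrees/s): [147.25, 147.25, 172.46, 180, 180, 180].

## Interface

Orientations are given as [roll, pitch, yaw] about the fixed x, y, z axes, in that order (R = Rz(yaw) Ry(pitch) Rx(roll)).
In Python, from station import r gives the robot as it stands. The module is installed in compiled form; this text tells all that it offers. Calls block until the motion is done:
- r.reach(position, orientation): joint-space move of the TCP to a pose.
- r.servo_line(position, rotation=None, speed=0.15): straight line of the TCP; rotation=None keeps the orientation; speed is the mean speed in m/s.
- r.move_joints(angles): joint-space move.
- r.let_go() and r.grab(squeeze=None): open the fingers fully, or close them until they stop; squeeze is the grip in N (None keeps the last).
- r.wait(seconds).
- r.inverse_kinematics(position, orientation): joint angles nearest the present ones, or None.
- r.sense(): the state.
- r.snapshot(name): name is "scene" or "side" or "wrist"; returns a dict with "frame" (480x640x3 uint8, red, green, blue), "fx", "fy", "cx", "cy" (pixels), "dist_coeffs" ([k1, k2, p1, p2, k3] as OpenCV has them; the pictures are not rectified), "R" (3x3) and "t" (3): a world point X has camera coordinates R X + t. Camera axes: x right, y down, z forward; pixel columns grow to the right and rows downward; lengths in m; the calibration is good to about 2 mm. A picture is of the moment at which its call begins. There is no depth.
A pose or a line that the arm cannot do raises r.IKError and nothing moves.
- r.hand_in(): hands the job in, once; it reports no verdict.
The state is a dict: "clock": time; "joints": joint angles; "joint_vel": joint speeds; "joint_torque": joint torques, N m; "tcp_pos": TCP position; "orientation": TCP orientation; "contact_force": force on the tool from outside, world axes, zero at the start; "torque": the same for the moment, N m; "opening": finger opening in m.
Only numpy, scipy, OpenCV 4.12 (cv2) and the standard library are available. Lean on these libraries where they do the work, as an engineer would, in place of code of your own. Each camera call takes 0.05 s, during which the arm holds its last target. There are 200 camera calls.

## Task

The round label dispenser has run out: open it so that the fresh roll can go in. With your fingertips, gently feel round the black collar at its top until you find the thumb notch, press the catch inside the notch down until the spring lid lets go, then draw back and leave the lid standing open. Pick nothing up, and do not disturb the fresh roll, the sauce pot or the marker.

Things in the scene. Friction and masses are not known exactly. Their poses are not given: they have to be found in the camera images.
- dispenser_base: dark steel plate, 140 x 140 x 12 mm, screwed to the table; origin at the centre of its underside, z up. It carries the label dispenser's round drum, upright and concentric: pale shell 124 mm across, steel tear bar on its side (below 60 mm height), black collar on top. The stiff swivel of the drum has been left turned any way: the plate's yaw says nothing about the notch.
- collar_top (a point): point on the drum's axis level with the flat top of the black collar, 118 mm above the table. The collar is 136 mm across. The pale lid on it, 96 mm across, stands 6 mm higher, so a flat black shoulder from 48 to 68 mm off the axis is free all the way round. The swivel does not turn under fingers sliding on it.
- catch (a joint): how far the black spring key is pressed straight down: 0 up, 0.008 m fully down; 2 N to start, 5 N at the end; the lid lets go at about 0.004. It lies in the thumb notch, 50 mm wide along the shoulder, straight sides, open upward and outward, at an unknown bearing: find it by touch or eye. The key's top is 7 mm below the shoulder, 52 to 66 mm off the axis; it fills the notch.
- lid (a joint): angle of the dispenser's spring lid: 0 = shut and locked, 0.95 rad = standing open. Its hinge is on the rim opposite the notch; once unlocked it rises by itself, in about one second, with a force under 2 N; the edge over the notch rises and moves back away from a finger in the notch.
- fresh_roll: roll of labels, pale, 68 mm across, 35 mm high, lying flat; origin at the centre of its underside. Leave alone.
- sauce_pot: small steel pot, 62 mm across, 30 mm high; origin at the centre of its underside. Leave alone.
- marker: white and red marker pen, 135 mm long, 17 mm thick, lying along its own y; origin at the middle of its underside. Leave alone.

How it is judged (in metres and radians):
On the way, in this order (a step that is already met when the one before it is completed fails the run):
1. the fingertips rest on the dispenser while the catch is still up and the lid shut (contact force between the fingers and dispenser_base above 0.5 N and value of joint catch below 0.002 m and value of joint lid below 0.05 rad), for 0.1 s.
2. the catch is pressed down in its notch by the fingers (value of joint catch above 0.003 m and contact force between the fingers and dispenser_base above 1 N), for 0.04 s.
At the end, for the whole second after the job is handed in: the lid stands open by more than 0.8 rad and is at rest, the catch has sprung back up (under 1 mm), and the fresh roll, sauce pot and marker lie within 20 mm of where they were (value of joint lid above 0.8 rad and velocity of joint lid below 0.1 rad/s and value of joint catch below 0.001 m and distance of each of fresh_roll, sauce_pot, marker from where it was at the start of the episode below 0.02 m); the robot touches nothing.
It fails at once if the dispenser is pushed by the fingers with more than 60 N (contact force between the fingers and dispenser_base above 60 N).
It fails at once if the fresh roll, the sauce pot or the marker is lifted or pushed away (height (world z) of any of fresh_roll, sauce_pot, marker above 0.01 m or distance of any of fresh_roll, sauce_pot, marker from where it was at the start of the episode above 0.03 m).
It also fails if it takes over 72 s, if anything falls off the work surface, if the arm or the gripper's body presses on something with over 40 N, if the wrist force passes 120 N, or if a joint passes its speed limit or range.

## Working session

There is one attempt and no reset: what is moved stays moved. The work goes in short steps, each a Python script; the robot and the scene stay as the last script left them, time stands still between calls to the robot, and variables do not carry over. Pictures are saved under pics/ and viewed, about 8 in all and at most 12, crops included, and the job is handed in when it is done.

```bash
mkdir -p pics; python3 - <<'E'
from station import r
import cv2,numpy as np
for n in("scene","side"):
    s=r.snapshot(n); cv2.imwrite(f"pics/{n}0.png",s["frame"][...,::-1])
    print(n,s["fx"],s["cx"],s["cy"],s["dist_coeffs"],(-s["R"].T@s["t"]).round(3))
    np.savez(n+".npz",**{k:s[k] for k in("fx","fy","cx","cy","dist_coeffs","R","t")})
print(r.sense())
E
```

```text
scene 517.6545942956081 324.71809079102496 234.35697534059372 [-0.146188  0.        0.        0.        0.      ] [1.321 0.248 0.549]
side 591.8814889012895 311.32436294631293 235.57520579701765 [-0.09252493  0.          0.          0.          0.        ] [0.905 0.234 0.859]
{'clock': 0.1, 'joints': array([-7.22324863e+01,  5.25932893e+00,  7.05760640e+01, -1.76433416e-03,
        1.04266214e+02, -3.25134008e+00]), 'joint_vel': array([-0.07309225, -0.06461   , -0.21527878,  0.02476281, -0.05294914,
        0.04202074]), 'joint_torque': array([ 1.29554821e-03, -4.47857988e+01, -4.07569027e+01,  6.98653073e-02,
        2.84667715e-02, -1.19483811e-04]), 'tcp_pos': array([ 0.21518883, -0.56014038,  0.4036034 ]), 'orientation': array([-1.79898460e+02, -4.05481092e-03,  2.10184169e+01]), 'contact_force': array([0.02093201, 0.8290063 , 0.04020063]), 'torque': array([-0.05570229, -0.03279324,  0.01773288]), 'opening': 0.08773602818444315}
```

View pics/scene0.png

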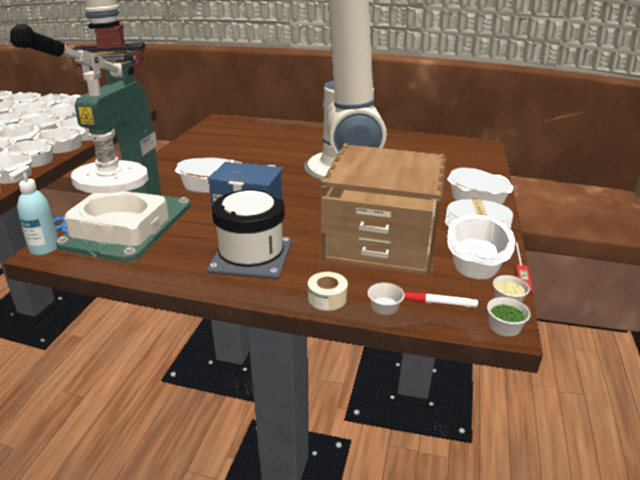

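View pics/side0.png

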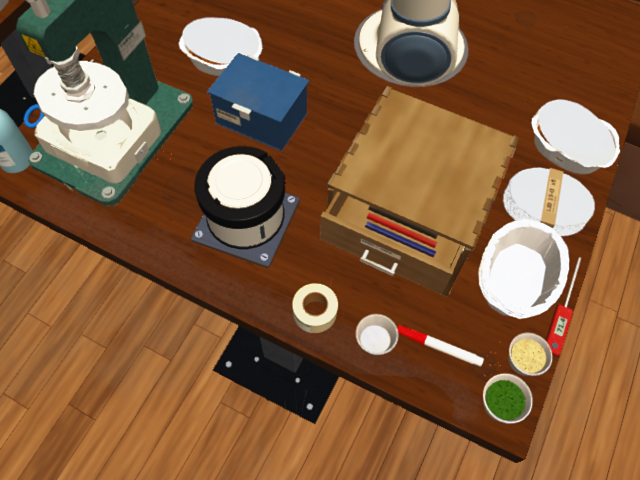

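The side view shows the dispenser with its lid centred near (240,181). The drawer cabinet is to its right, the blue box behind it, the roll at (315,308), the pot at (377,335) and the marker at (440,345). Next I locate the axis and zoom in on the collar.

```bash
cat > h.py <<'E'
import cv2,numpy as np
def K(s): return np.array([[s["fx"],0,s["cx"]],[0,s["fy"],s["cy"]],[0,0,1]],float)
def back(s,px,z):
    u=cv2.undistortPoints(np.array(px,float).reshape(-1,1,2),K(s),np.array(s["dist_coeffs"],float)).reshape(-1,2)
    d=np.c_[u,np.ones(len(u))]@s["R"]; c=-s["R"].T@s["t"]
    return c+d*((z-c[2])/d[:,2])[:,None]
def proj(s,X): return cv2.projectPoints(np.array(X,float).reshape(-1,1,3),cv2.Rodrigues(np.array(s["R"],float))[0],np.array(s["t"],float),K(s),np.array(s["dist_coeffs"],float))[0].reshape(-1,2)
def circ(c,rad,z,n=72):
    a=np.arange(n)*2*np.pi/n; return np.c_[c[0]+rad*np.cos(a),c[1]+rad*np.sin(a),np.full(n,z)]
E
python3 - <<'E'
from h import *
s=dict(np.load("side.npz")); q=dict(np.load("scene.npz"))
print("plate corners",back(s,[(194,236),(266,261),(298,193)],.012).round(3))
c=back(s,[(240,181)],.124)[0]; print("lid",c.round(3)); print(back(q,[(248,203.5)],.124).round(3))
print("roll,pot,marker",back(s,[(315,308),(377,335),(402,333),(481,361)],.02).round(3))
print("cabinet top",back(s,[(388,90),(516,140),(330,183),(468,243)],.15).round(3),"bluebox",back(s,[(225,57),(306,84),(212,100),(290,130)],.08).round(3))
out=[]
for n,m,b in(("side",s,(180,135,120,90)),("scene",q,(195,175,100,75))):
    im=cv2.imread(f"pics/{n}0.png"); x,y,w,h=b; k=640/w/1.0
    A=cv2.resize(im[y:y+h,x:x+w],(400,300),interpolation=cv2.INTER_CUBIC); B=A.copy(); k=400/w
    for rad,z in((.048,.124),(.068,.118)):
        p=(proj(m,circ(c,rad,z))-[x,y])*k; cv2.polylines(B,[p.astype(int)],True,(0,0,255),1)
    A=cv2.LUT(A,(255*(np.arange(256)/255)**.5).astype(np.uint8))
    out.append(np.hstack([A,B]))
cv2.imwrite("pics/c1.png",np.vstack(out))
E
```

```text
plate corners [[ 0.584 -0.142  0.012]
 [ 0.57  -0.016  0.012]
 [ 0.433 -0.03   0.012]]
lid [ 0.516 -0.082  0.124]
[[ 0.525 -0.08   0.124]]
roll,pot,marker [[0.608 0.091 0.02 ]
 [0.604 0.192 0.02 ]
 [0.584 0.224 0.02 ]
 [0.571 0.345 0.02 ]]
cabinet top [[0.273 0.049 0.15 ]
 [0.273 0.262 0.15 ]
 [0.474 0.045 0.15 ]
 [0.474 0.256 0.15 ]] bluebox [[ 0.273 -0.263  0.08 ]
 [ 0.264 -0.102  0.08 ]
 [ 0.371 -0.23   0.08 ]
 [ 0.367 -0.079  0.08 ]]
```

View pics/c1.png

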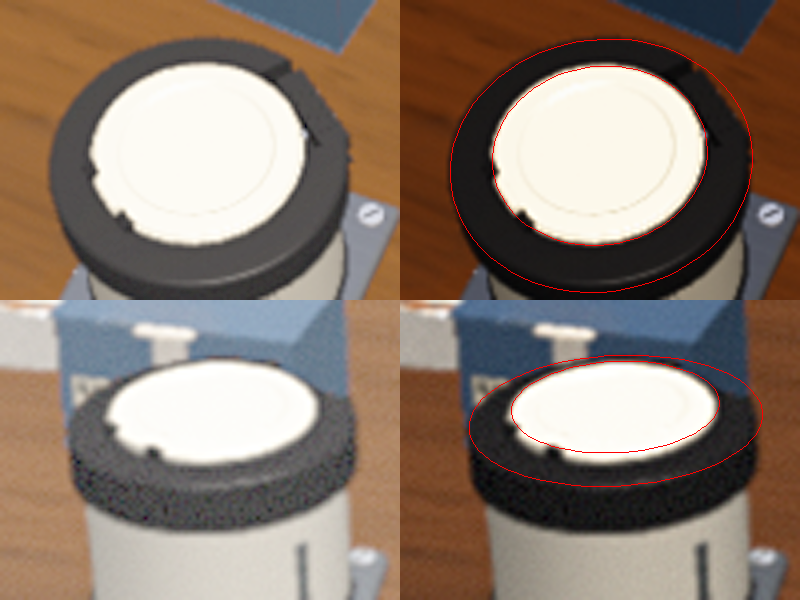

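The notch shows plainly in the side view: its sides are near (267,156) and (285,182), and the two small lid tabs (hinge) sit opposite. Next I compute the bearing and check what's in the way of the arm, mainly the tall green press.

```bash
python3 - <<'E'
from h import *
s=dict(np.load("side.npz")); q=dict(np.load("scene.npz"))
c=np.array([.517,-.082])
e=back(s,[(267,155.5),(284.5,183)],.118)[:,:2]; i=back(s,[(260,158),(273,175)],.115)[:,:2]
for p in(e,i): print(p.round(3),np.hypot(*(p-c).T).round(3),np.degrees(np.arctan2(*(p-c).T[::-1])).round(1))
b=(e-c); print("bearing",np.degrees(np.arctan2(*(b.mean(0))[::-1])))
t=back(s,[(208,183),(217,201)],.12)[:,:2]; d=c-t.mean(0); print("from hinge",np.degrees(np.arctan2(d[1],d[0])))
print("press base corners",back(s,[(190,97),(108,197),(20,150)],.012).round(3), "scene",back(q,[(190,200),(125,253),(55,245)],.012).round(3))
def tri(a,b):
    P=[K(m)@np.c_[m["R"],m["t"]] for m in(s,q)]
    u=[cv2.undistortPoints(np.array([[p]],float),K(m),m["dist_coeffs"],P=K(m)).reshape(2,1) for m,p in((s,a),(q,b))]
    X=cv2.triangulatePoints(*P,*u); return (X[:3]/X[3]).ravel().round(3)
print("cab",tri((388,90),(345,148)),tri((516,140),(446,152)),tri((330,183),(326,193)),tri((468,243),(437,200)))
print("press label/knuckle",tri((131,38),(149,144)),tri((80,95),(110,176)),tri((70,62),(98,140)))
# heights for handle/head pixels on vertical planes x=0.35..0.5
C=-q["R"].T@q["t"]
for n,px in(("headtop",(100,88)),("handle",(20,35)),("handle root",(90,60)),("top",(100,5))):
    f=back(q,[px],.0)[0]
    d=f-C
    print(n,[(C+d*((x-C[0])/d[0])).round(2).tolist() for x in(.2,.3,.4,.5)])
E
```

```text
[[ 0.453 -0.072]
 [ 0.486 -0.024]] [0.064 0.066] [170.8 118.2]
[[ 0.461 -0.08 ]
 [ 0.479 -0.047]] [0.056 0.051] [178.2 137.2]
bearing 144.0687708447247
from hinge 139.04995556080127
press base corners [[ 0.337 -0.311  0.012]
 [ 0.588 -0.315  0.012]
 [ 0.581 -0.522  0.012]] scene [[ 0.334 -0.306  0.012]
 [ 0.585 -0.325  0.012]
 [ 0.599 -0.488  0.012]]
cab [0.279 0.05  0.157] [0.299 0.262 0.18 ] [0.465 0.046 0.135] [0.476 0.256 0.153]
press label/knuckle [ 0.37  -0.376  0.159] [ 0.495 -0.398  0.132] [ 0.491 -0.402  0.204]
headtop [[0.2, -0.61, 0.23], [0.3, -0.53, 0.26], [0.4, -0.46, 0.29], [0.5, -0.38, 0.32]]
handle [[0.2, -0.85, 0.37], [0.3, -0.75, 0.39], [0.4, -0.65, 0.4], [0.5, -0.55, 0.42]]
handle root [[0.2, -0.63, 0.3], [0.3, -0.55, 0.33], [0.4, -0.47, 0.35], [0.5, -0.39, 0.37]]
top [[0.2, -0.57, 0.44], [0.3, -0.5, 0.45], [0.4, -0.43, 0.46], [0.5, -0.35, 0.47]]
```

```bash
python3 - <<'E'
from station import r
from h import *
o=[180,0,143]
r.servo_line([.129,-.336,.45])
r.reach([.36,-.055,.45],o)
r.grab(5)
r.reach([.48,-.06,.42],o)
st=r.sense(); print(st["clock"],st["tcp_pos"],st["orientation"],st["contact_force"],st["opening"])
s=r.snapshot("wrist"); cc=-s["R"].T@s["t"]
rel=cc-st["tcp_pos"]; a=np.radians(143)
print("cam rel radial/tang/z",rel[0]*np.cos(a)+rel[1]*np.sin(a),-rel[0]*np.sin(a)+rel[1]*np.cos(a),rel[2])
np.savez("wrist.npz",**{k:s[k] for k in("fx","fy","cx","cy","dist_coeffs","R","t")})
im=s["frame"][...,::-1].copy(); cv2.imwrite("pics/w_raw.png",im)
c=[.517,-.082]
for rad,z in((.048,.124),(.068,.118)): cv2.polylines(im,[proj(s,circ(c,rad,z)).astype(int)],True,(0,0,255),1)
for b in(90,143,180):
    p=proj(s,[[c[0]+.064*np.cos(np.radians(b)),c[1]+.064*np.sin(np.radians(b)),.118]])[0].astype(int); cv2.putText(im,str(b),tuple(p),0,.4,(0,255,0),1); cv2.circle(im,tuple(p),2,(0,255,0),-1)
cv2.imwrite("pics/w1.png",cv2.convertScaleAbs(im,alpha=1.5,beta=20))
E
```

```text
5.15 [ 0.4801915  -0.06000198  0.41941366] [-1.79937681e+02 -1.11010371e-01  1.43013926e+02] [-0.37308157 -0.49282957  0.30784095] 0.00048400498403836946
cam rel radial/tang/z 0.08218815330128676 -0.0014634823019716373 -0.02052668509304645
```

View pics/w1.png

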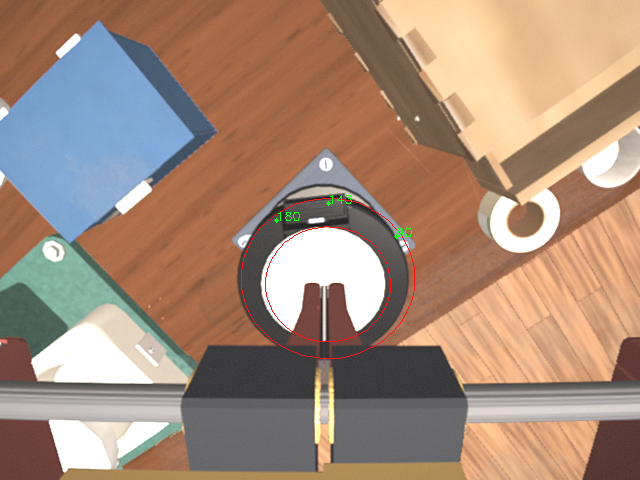

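The wrist view shows the notch with the key inside from about (284,215) to (348,213). The camera sits on the outward side, away from the opening lid.

```bash
python3 - <<'E'
from h import *
s=dict(np.load("wrist.npz"))
L,R=back(s,[(239,280),(408,280)],.118); print("collar sides",L,R,np.linalg.norm(L-R),(L+R)/2)
print("lid sides",(lambda a:(a.mean(0),np.linalg.norm(a[0]-a[1])))(back(s,[(261,284),(387,284)],.124)))
print("notch sides",(lambda a:(a.mean(0),np.linalg.norm(a[0]-a[1])))(back(s,[(284,214),(348,214)],.118)),"key",back(s,[(316,213)],.111))
im=cv2.imread("pics/w_raw.png")[180:300,230:420]
cv2.imwrite("pics/w2.png",cv2.resize(cv2.convertScaleAbs(im,alpha=3,beta=10),None,fx=4,fy=4,interpolation=cv2.INTER_CUBIC))
E
```

```text
collar sides [ 0.47251076 -0.13562755  0.118     ] [ 0.55188682 -0.03012757  0.118     ] 0.1320257759841319 [ 0.51219879 -0.08287756  0.118     ]
lid sides (array([ 0.51299926, -0.08297919,  0.124     ]), np.float64(0.0965769951564194))
notch sides (array([ 0.46659066, -0.05544938,  0.118     ]), np.float64(0.04732484919107399)) key [[ 0.46725455 -0.05612407  0.111     ]]
```

View pics/w2.png

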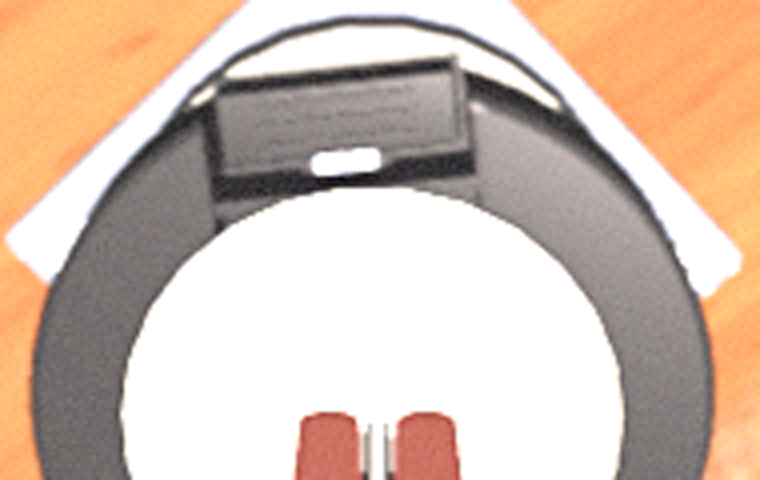

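```bash
python3 - <<'E'
from h import *
s=dict(np.load("wrist.npz"))
f=lambda p,z: back(s,np.array(p)/4+[230,180],z)[:,:2]
k=f([(218,85),(457,58),(467,150),(226,180)],.111); print(k.round(4),k.mean(0))
for a,b in((0,1),(3,2)):
    d=k[b]-k[a]; print(np.hypot(*d),"bearing",np.degrees(np.arctan2(d[1],d[0]))+90)
c=f([(372,437)],.124)[0]; v=k.mean(0)-c; print("axis",c,"key r",np.hypot(*v),np.degrees(np.arctan2(v[1],v[0])))
E
```

```text
[[ 0.4458 -0.0695]
 [ 0.4687 -0.0307]
 [ 0.4841 -0.0396]
 [ 0.4612 -0.0799]] [ 0.46493721 -0.05490846]
0.04505928023671676 bearing 149.55838114637106
0.04632938467588754 bearing 150.35542837256216
axis [ 0.51602022 -0.0862078 ] key r 0.05990928017915645 148.50355754715113
```

```bash
cat > m.py <<'E'
from station import r
import numpy as np
C=np.array([.516,-.086])
def xy(b,rad): return C+rad*np.array([np.cos(np.radians(b)),np.sin(np.radians(b))])
def at(b,rad,z): return [*xy(b,rad),z]
def fz(): return np.mean([(r.wait(.02),r.sense()["contact_force"][2])[1] for _ in range(3)])
def down(b,rad,z0,z1,step,stop):
    f0=fz()
    for z in np.arange(z0,z1-1e-6,-step):
        r.servo_line(at(b,rad,z),speed=.02); f=fz()-f0; s=r.sense()
        print(f"cmd {z:.4f} z {s['tcp_pos'][2]:.4f} f {f:.2f}")
        if f>stop: return z
E
python3 - <<'E'
from m import *
r.reach(at(209.5,.060,.33),[180,0,209.5-360]); r.wait(.3)
z=down(209.5,.060,.306,.294,.001,2.0)
r.wait(.3); print(z,r.sense()["contact_force"],r.sense()["clock"])
E
```

```text
cmd 0.3060 z 0.3062 f -0.04
cmd 0.3050 z 0.3050 f 0.01
cmd 0.3040 z 0.3042 f 1.45
cmd 0.3030 z 0.3034 f 3.05
0.303 [-0.17991083  0.0595727   5.26675246] 9.3167
```

Contact comes about 4 mm above the expected shoulder height, so the pads may be on the lid's edge. I'll repeat it farther out.

```bash
python3 - <<'E'
from m import *
r.servo_line(at(209.5,.060,.309),speed=.03); r.servo_line(at(209.5,.066,.309),speed=.03); r.wait(.3)
z=down(209.5,.066,.305,.296,.001,2.0)
r.wait(.3); print(z,r.sense()["contact_force"],r.sense()["clock"])
E
```

```text
cmd 0.3050 z 0.3049 f 0.83
cmd 0.3040 z 0.3040 f 0.10
cmd 0.3030 z 0.3029 f -0.29
cmd 0.3020 z 0.3019 f -0.73
cmd 0.3010 z 0.3009 f 0.15
cmd 0.3000 z 0.3003 f 1.92
cmd 0.2990 z 0.3003 f 7.31
0.299 [-1.29056149  0.70847905  7.59671944] 12.8667
```

The shoulder is at z≈0.3003, as expected, so the first touch was on the lid's edge. I'll lift, swing to the notch slightly farther out, and press.

```bash
python3 - <<'E'
from m import *
r.servo_line(at(209.5,.067,.32),speed=.05)
r.reach(at(149.5,.065,.32),[180,0,149.5]); r.wait(.3)
z=down(149.5,.065,.302,.2865,.001,9)
print(z,r.sense()["contact_force"],r.sense()["clock"])
s=r.snapshot("side"); import cv2
cv2.imwrite("pics/p1.png",cv2.resize(s["frame"][100:250,140:340,::-1],None,fx=3,fy=3))
E
```

```text
cmd 0.3020 z 0.3022 f 0.12
cmd 0.3010 z 0.3010 f -0.62
cmd 0.3000 z 0.3000 f -0.51
cmd 0.2990 z 0.2990 f -0.15
cmd 0.2980 z 0.2979 f -0.65
cmd 0.2970 z 0.2969 f 0.23
cmd 0.2960 z 0.2959 f -0.16
cmd 0.2950 z 0.2949 f -0.23
cmd 0.2940 z 0.2940 f 0.28
cmd 0.2930 z 0.2932 f 1.10
cmd 0.2920 z 0.2922 f 2.49
cmd 0.2910 z 0.2911 f 2.51
cmd 0.2900 z 0.2898 f 1.47
cmd 0.2890 z 0.2891 f 4.10
cmd 0.2880 z 0.2881 f 5.08
cmd 0.2870 z 0.2871 f 4.08
None [-0.43539138  0.75495446  8.24127854] 20.475
```

View pics/p1.png

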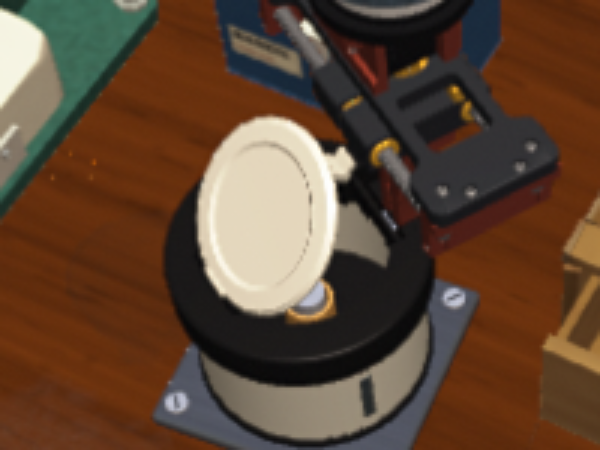

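The key went down about 6 mm at 4–5 N and the lid has sprung open. Now I draw back up and outward.

```bash
python3 - <<'E'
from m import *
r.servo_line(at(149.5,.067,.303),speed=.05)
r.servo_line(at(149.5,.10,.33),speed=.08)
r.servo_line(at(149.5,.13,.42),speed=.1)
r.wait(1); q=r.sense(); print(q["clock"],q["tcp_pos"],q["contact_force"])
import cv2
s=r.snapshot("side"); cv2.imwrite("pics/p2.png",s["frame"][...,::-1])
E
```

```text
23.7833 [ 0.40398651 -0.02001722  0.42000794] [-0.44030577  0.36866016 -0.32168897]
```

View pics/p2.png

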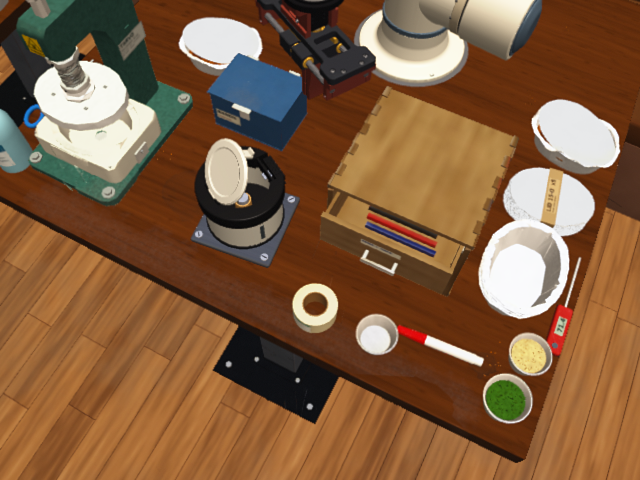

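The lid stands open near (227,170), the arm is clear, and the roll (315,308), pot (377,335) and marker (440,345) haven't moved.

```bash
python3 -c "
from station import r
r.hand_in()"
```

```text
the job is handed in; nothing more can be done
```

The dispenser is open and the job is handed in at about 24 s of the 72 s allowed; `hand_in` gave no verdict.

- **Finding the notch:** I found it by eye at a bearing of about 149.5°, using the side and wrist cameras. I then touched the collar at 209.5° and lifted across to the notch, rather than sliding the fingers all the way round.
- **Touching the collar:** the first touch, at up to about 5 N, was on the lid's edge because my estimate of the axis was a few mm off. A second touch 6 mm farther out met the shoulder at the expected height with about 8 N.
- **Pressing the catch:** the fingers met the key 7 mm below the shoulder and pressed it down about 6 mm. The change in force during the press stayed near 5 N, though the raw wrist reading at the end was 8 N. The lid sprang open.
- **Last checks:** after drawing back, the contact force was down to noise (under 0.5 N). The last side picture shows the lid standing open and the roll, pot and marker where they were at the start. I could not read the lid angle or the catch's return directly, so I judged the lid from that picture and assumed the catch sprang back once the fingers left it.

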